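Clamp two turned bobbins on the finishing mandrel

ROBOT

A 7-joint arm with a two-finger parallel gripper is mounted at the origin on the work surface. World frame = base frame: x ahead of the robot, y to its left, z up, the work surface at z = 0. Lengths are in m, angles in rad, forces in N, time in s.
With the tool pointing down it reaches from about 0.375 to 0.925 m from the base axis. Payload 3.1 kg.
Tool frame: the origin (TCP) lies midway between the tips of the shut fingers; the grasp point (between the pads) lies 19 mm behind it; z points along the fingers, y is the line along which they close (so a half turn about z gives the same grasp; the last joint's range is limited). The gripper opens to 85 mm and grips with 20 to 120 N. Pads are 22 mm wide; open, the fingers measure 114 mm over their backs; the gripper's body (76 mm by 85 mm) begins 54 mm behind the grasp point. The pads swing forward as they close: fully open they stand 13 mm farther back than shut.
Start: joints at [1.229, 0.383, 0.044, 1.598, -0.018, 1.161, -0.05], TCP at [0.157, -0.631, 0.203] pointing down, gripper open.
Joint ranges: [-2.61, 2.61], [-0.41, 2.15], [-1.48, 1.57], [0, 2.5], [-1.57, 4.71], [0.05, 1.97], [-2.85, 2.85]. Speed limits (rad/s): [2.79, 2.79, 3.14, 3.14, 3.14, 3.14, 3.14].

INTERFACE

Orientations are given as [roll, pitch, yaw] about the fixed x, y, z axes, in that order (R = Rz(yaw) Ry(pitch) Rx(roll)).
In Python, from rig import ctrl gives the robot as it stands. The module is installed in compiled form; this text tells all that it offers.
- The arm moves only by the tool apply_moves, never from a script. Its argument "plan" is a list of rows, each a list of 7 numbers: the opening, from 0 (shut) to 1 (fully open), then the shift along the tool's x, y, z in mm, then the turn, a rotation vector about the tool's x, y, z in degrees. A call has 1 to 5 rows; each row is the pose to reach, as a shift and turn from the pose commanded when the call began, along the tool's axes at that moment; what a row does not reach only later rows make up. A row lasts 1/10 s, in which the tool goes at most 50 mm and 8.59 degrees, less where a joint would pass 70% of its speed; a pose out of reach is approached as far as the arm can. A call with a gripper value outside its range is refused whole. The fingers move at their own pace and stop on an object; "squeeze" is the grip in N (left out, the last holds). Time passes only in rows, so rows that repeat a pose let the fingers close. It gives the time, the measured TCP pose, the force, the opening and the grip force at its end, in the units of the state.
- ctrl.observe(): the state, without advancing time (a new reading comes with each control period).
- ctrl.capture(name): name is "scene" or "top"; returns the picture (420x560x3 uint8, red, green, blue); there is no depth.
- ctrl.camera_info(name): a dict with "camera_matrix" (3x3 intrinsics, pixels), "T" (4x4, takes a point from camera to world coordinates). Camera axes: x right, y down, z forward; pixel columns grow to the right and rows downward; lengths in m; the calibration is good to about 2 mm. A picture is of the moment at which its call begins. camera_info takes no time and is no camera call.
- ctrl.sign_off(): hands the job in; it is judged then, once.
The state is a dict: "time": time; "joints": joint angles; "joint_vel": joint speeds; "joint_efforts": joint torques, N m; "ee_pos": TCP position; "ee_rot": TCP orientation; "ft_force": force on the tool from outside, world axes, zero at the start; "wrist_torque": the same for the moment, N m; "finger_gap": finger opening in m; "grasp_force": force on a finger pad.
Only numpy, scipy, OpenCV 4.12 (cv2) and the standard library are available. Lean on these libraries where they do the work, as an engineer would, in place of code of your own. Each camera call takes 0.05 s, during which the arm holds its last target. There are 200 camera calls.

TASK

Two turned wooden bobbins sit loosely on the steel mandrel. Loosen the collar's thumbscrew by about a sixth of a turn or more, slide the collar along the shaft so that it pushes both bobbins up against the flange with no gaps left, press it on with roughly 10 N (the old wood splits if the collar presses with more than 20 N), and tighten the thumbscrew fully again so that the stack stays clamped under pressure. Leave everything else on the bench where it is, and let go at the end.

Things in the scene. Friction and masses are not known exactly. Their poses are not given: they have to be found in the camera images.
- mandrel: plywood base 110 (x) x 310 (y) x 18 mm fixed to the bench; two grey uprights carry a fixed level steel shaft (16 mm thick) along its y axis, 72 mm above the bench. Origin: centre of the base's underside, z up. A fixed flange (52 mm diameter) on the shaft has its face at y = -90 mm; home is towards -y. All but the thumbscrew is below 98 mm above the bench
- bobbin1: dark wooden spool next to the flange, 48 mm diameter, 40 mm long along the shaft; origin on the shaft axis in its end nearest the flange, axes as the mandrel's
- bobbin1_slide (a joint): how far bobbin1 stands from the flange along the shaft, m; 0 = touching the flange. It slides with about 1 N of friction
- bobbin2: dark wooden bead between bobbin1 and the collar, 45 mm diameter, 30 mm long; origin on the shaft axis in its end nearest the flange, axes as the mandrel's
- bobbin2_slide (a joint): distance of bobbin2 from its home place, m; 0 when bobbin1 touches the flange and bobbin2 touches bobbin1. It slides with about 1 N of friction
- collar: knurled steel shaft collar, 38 mm diameter, 18 mm long, the last thing on the shaft; origin on the shaft axis in its end nearest the flange, axes as the mandrel's. It cannot turn. With the screw loose it slides with about 3 N of friction and stays where it is left; with the screw tight it is held fast (against 25 N and more). Its face to bobbin2 has a springy rubber washer
- collar_slide (a joint): distance of the collar from its home place, m; 0 when both bobbins are home and the collar touches bobbin2. Pressed on beyond that, the washer yields, 15 N per mm
- thumbscrew (a joint): angle of the thumbscrew, rad: 0 = fully tight (its stop is at -0.06), grows as it is loosened, counterclockwise seen from above, to the stop at 1.6. It begins to bite below about 0.8; a screw under 0.2 is tight. It is stiff: up to about 0.4 N m to turn
- wing_grip (a point): where to pinch the wing of the thumbscrew, which stands upright on the collar, midway along it. The wing is a dark steel plate 8 mm thick (point x), 32 mm long (point y), from 114 to 138 mm above the bench; the point is on the screw's axis at 128 mm and turns with the screw. At 0 its axes are the mandrel's (wing along the shaft), z up. Held by the wing, the screw can be turned and the collar slid
- spare_bobbin: spare wooden bobbin standing on end, 44 mm diameter, 38 mm tall, a bystander; origin at its underside
- ink_bottle: small jar with black cap, 38 mm diameter, 60 mm tall, a bystander; origin at its underside
- batten: light wooden strip 22 x 160 x 12 mm lying flat, a bystander; origin at its underside
- glue_bottle: white glue bottle with blue spout, 68 mm diameter, 208 mm tall, a bystander; origin at its underside
- glasses_case: black case 65 x 155 x 28 mm, a bystander; origin at its underside
- spanner: steel spanner lying flat, a bystander
- screw_box: clear open box of fittings 120 x 180 x 40 mm, a bystander; origin at its underside

How it is judged:
By the outcome, as a careful person would: the job done as asked, in the order asked, and still so for the second after the job is handed in, with the robot touching nothing.
It also fails if it takes over 53 s, if anything falls off the work surface, if the arm or the gripper's body presses on something with over 40 N, if the wrist force passes 120 N, or if a joint passes its speed limit or range.

## Working session

There is one attempt and no reset: what is moved stays moved. The work goes in short steps, Python scripts to look and compute and a tool call to move; the robot and the scene stay as the last step left them, time stands still between calls to the robot, and variables do not carry over. Pictures are saved under pics/ and viewed, at most 10 in all, crops included, and the job is handed in when it is done.

Besides the shell and the picture viewer there is one more tool, called in YAML: its name, and indented under it one key for each argument. apply_moves: Moves the arm, as the interface text tells. Its arguments: {"type":"object","properties":{"plan":{"type":"array","items":{"type":"array","items":{"type":"number"}}},"squeeze":{"type":"number"}},"required":["plan"]}

```bash
mkdir -p pics
python3 - <<'E'
from rig import ctrl
import cv2,numpy as np
np.set_printoptions(precision=4,suppress=True)
for n in("scene","top"):
    im=ctrl.capture(n);cv2.imwrite(f"pics/{n}0.png",im[:,:,::-1])
    c=ctrl.camera_info(n);print(n,c["camera_matrix"],c["T"])
print(ctrl.observe())
E
```

```text
scene [[399.7367   0.     276.2094]
 [  0.     399.7367 202.7722]
 [  0.       0.       1.    ]] [[-0.564   0.6982 -0.4408  0.9322]
 [ 0.8258  0.4777 -0.3     0.3002]
 [ 0.0011 -0.5332 -0.846   0.9138]
 [ 0.      0.      0.      1.    ]]
top [[522.6831   0.     277.9911]
 [  0.     522.6831 203.4043]
 [  0.       0.       1.    ]] [[-0.0254 -0.9948  0.0986  0.3742]
 [-0.9996  0.0264  0.0089 -0.0062]
 [-0.0115 -0.0983 -0.9951  1.4237]
 [ 0.      0.      0.      1.    ]]
{'time': 0.1, 'joints': array([ 1.2292,  0.3838,  0.0439,  1.5994, -0.0179,  1.1612, -0.0499]), 'joint_vel': array([ 0.0006, -0.0028,  0.0013, -0.0037, -0.0025,  0.0008,  0.0011]), 'joint_efforts': array([  0.0021, -43.4733,   1.029 , -25.0457,   0.0108,   0.0054,
        -0.    ]), 'ee_pos': array([ 0.1567, -0.6299,  0.2021]), 'ee_rot': array([-3.1392,  0.0001,  0.2439]), 'ft_force': array([ 0.0519, -0.407 , -0.0862]), 'wrist_torque': array([ 0.0051, -0.0189,  0.0025]), 'grasp_force': 0.0, 'finger_gap': 0.08573485192041828}
```

View pics/scene0.png

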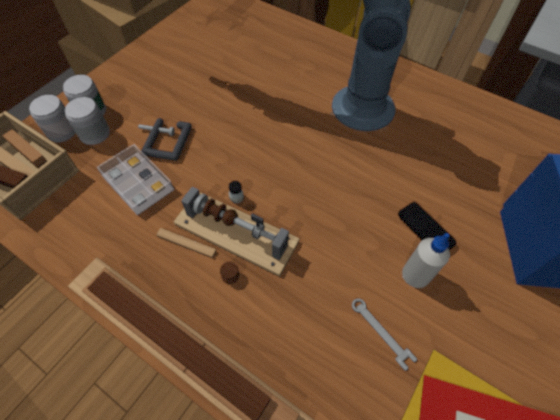

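View pics/top0.png

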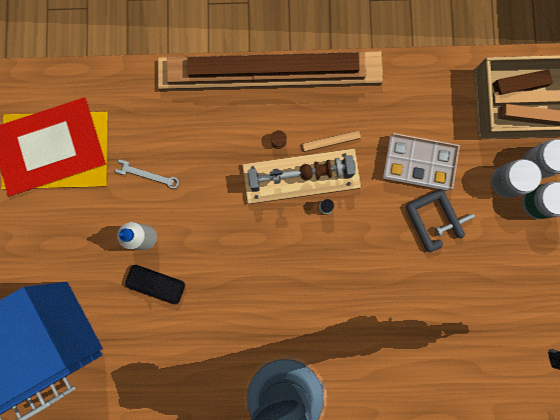

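Scene view: mandrel at about (237,232), bobbins towards (210,210), wing at (258,218). Top view: base about (245–360, 150–203), wing near (277,175), flange end right (world −y). I'll enlarge both.

Run:
```python
import cv2,numpy as np
t=cv2.imread("pics/top0.png")[140:212,235:370]; s=cv2.imread("pics/scene0.png")[175:275,165:310]
t=cv2.resize(t,None,fx=5,fy=5,interpolation=cv2.INTER_CUBIC)
s=cv2.resize(s,None,fx=4,fy=4,interpolation=cv2.INTER_CUBIC)
cv2.imwrite("pics/t1.png",t);cv2.imwrite("pics/s1.png",s)
```

```text
(no output)
```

View pics/t1.png

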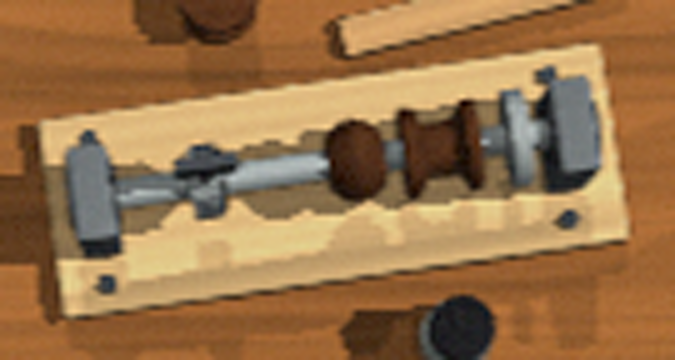

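View pics/s1.png

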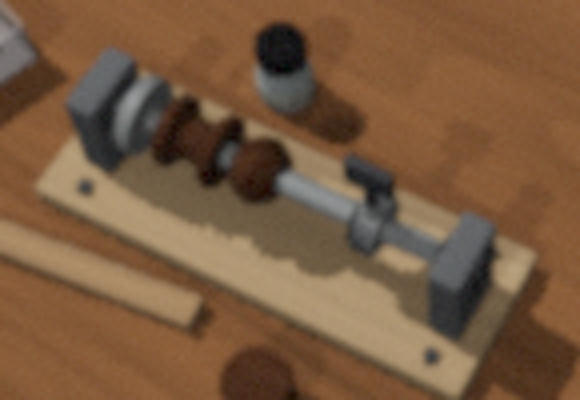

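The top crop shows the base corners at (40,122), (598,44), (628,240), (66,317), the wing at about (206,160), bead at (356,160), spool at (443,150) and flange face at about (508,138). The scene crop shows the wing at about (370,178) with the collar just below it.

```bash
cat > h.py <<'E'
from rig import ctrl
import numpy as np, cv2
np.set_printoptions(precision=4,suppress=True)
def ray(n,uv):
    c=ctrl.camera_info(n);d=c["T"][:3,:3]@np.linalg.solve(c["camera_matrix"],[*uv,1.]);return c["T"][:3,3],d
def onz(n,uv,z):
    o,d=ray(n,uv);return o+d*(z-o[2])/d[2]
def proj(n,p):
    c=ctrl.camera_info(n);q=c["T"][:3,:3].T@(np.array(p)-c["T"][:3,3]);q=c["camera_matrix"]@q;return q[:2]/q[2]
E
python3 - <<'E'
from h import *
T=lambda p:(p[0]/5+235-.4,p[1]/5+140-.4)
S=lambda p:(p[0]/4+165-.4,p[1]/4+175-.4)
c=np.array([onz("top",T(p),.018) for p in[(40,122),(598,44),(628,240),(66,317)]])
s=np.array([onz("scene",S(p),.018) for p in[(537,258),(455,398),(38,187)]])
print(c,s)
m=c.mean(0);y=c[0]+c[3]-c[1]-c[2];print("L",np.linalg.norm(y)/2,"W",np.linalg.norm(c[0]+c[1]-c[2]-c[3])/2)
yaw=np.arctan2(-y[0],y[1]);print(m,yaw)
a=np.array([np.cos(yaw),np.sin(yaw)]);b=np.array([-a[1],a[0]])
def loc(n,q,z):
    d=onz(n,q,z)[:2]-m[:2];return np.array([d@a,d@b])
for nm,p,z in[("wing l",(175,163),.136),("wing r",(237,158),.136),("collarbot",(208,205),.072),("bead",(356,160),.0945),("beadL",(326,160),.072),("beadR",(386,160),.072),("spoolL",(403,155),.072),("spoolR",(482,145),.072),("flangeface",(503,138),.072)]: print(nm,loc("top",T(p),z))
for nm,p,z in[("wing a",(348,160),.138),("wing b",(393,190),.138)]: print(nm,loc("scene",S(p),z))
E
```

```text
[[ 0.6239  0.1     0.018 ]
 [ 0.6586 -0.2052  0.018 ]
 [ 0.5505 -0.2171  0.018 ]
 [ 0.5168  0.088   0.018 ]] [[ 0.5223  0.0901  0.018 ]
 [ 0.6284  0.1     0.018 ]
 [ 0.6604 -0.2024  0.018 ]]
L 0.3070619943388982 W 0.10828556282854626
[ 0.5875 -0.0586  0.018 ] 0.11173377533450607
wing l [0.0023 0.0831]
wing r [0.0005 0.0521]
collarbot [-0.0117  0.0693]
bead [-0.0024 -0.0091]
beadL [0.0032 0.005 ]
beadR [-0.0011 -0.026 ]
spoolL [ 0.0003 -0.0352]
spoolR [-0.0002 -0.0768]
flangeface [ 0.0019 -0.0882]
wing a [0.004  0.0556]
wing b [0.0091 0.0874]
```

apply_moves:
  plan:
    - [1,35,-32,-30,0,0,0]
    - [1,71,-65,-30,0,0,0]
    - [1,106,-97,-30,0,0,0]
    - [1,142,-130,-30,0,0,0]
    - [1,177,-162,-30,0,0,0]

```text
time: 0.6
ee_pos: [0.2904, -0.4285, 0.233]
ee_rot: [-3.141, 0.0, 0.244]
ft_force: [1.3, -0.0, -0.6]
finger_gap: 0.0852
grasp_force: 0.0
```

apply_moves:
  plan:
    - [1,35,-32,0,0,0,0]
    - [1,71,-65,0,0,0,0]
    - [1,106,-97,0,0,0,0]
    - [1,142,-130,0,0,0,0]
    - [1,177,-162,0,0,0,0]

```text
time: 1.1
ee_pos: [0.4226, -0.2288, 0.2331]
ee_rot: [-3.141, 0.0, 0.244]
ft_force: [1.3, -0.9, 0.4]
finger_gap: 0.0856
grasp_force: 0.0
```

apply_moves:
  plan:
    - [1,35,-32,0,0,0,0]
    - [1,71,-65,0,0,0,0]
    - [1,106,-97,0,0,0,0]
    - [1,142,-130,0,0,0,0]
    - [1,177,-162,0,0,0,0]

```text
time: 1.6
ee_pos: [0.5553, -0.0293, 0.233]
ee_rot: [3.142, 0.001, 0.244]
ft_force: [0.0, -1.0, -0.3]
finger_gap: 0.0855
grasp_force: 0.0
```

apply_moves:
  plan:
    - [1,36,-33,0,0,0,-8]
    - [1,36,-33,0,0,0,-16]
    - [1,36,-33,0,0,0,-24]
    - [1,36,-33,0,0,0,-32]
    - [1,36,-33,0,0,0,-40]

```text
time: 2.1
ee_pos: [0.5813, 0.0099, 0.2325]
ee_rot: [-3.14, 0.001, 0.948]
ft_force: [-0.1, 0.2, 0.3]
finger_gap: 0.0858
grasp_force: 0.0
```

apply_moves:
  plan:
    - [1,0,0,0,0,0,-8]
    - [1,0,0,0,0,0,-16]
    - [1,0,0,0,0,0,-24]
    - [1,0,0,0,0,0,-32]
    - [1,0,0,0,0,0,-40]

```text
time: 2.6
ee_pos: [0.5813, 0.0096, 0.2327]
ee_rot: [-3.14, -0.0, 1.646]
ft_force: [0.2, 0.7, -0.3]
finger_gap: 0.0854
grasp_force: 0.0
```

Run:
```python
from h import *
s=ctrl.capture("scene")[135:275,165:325,::-1]
cv2.imwrite("pics/s2.png",cv2.resize(s,None,fx=4,fy=4,interpolation=cv2.INTER_CUBIC))
print(ctrl.observe()["joints"])
```

```text
[ 0.518   0.3123 -0.7239  1.7048  0.219   1.209  -0.1819]
```

View pics/s2.png

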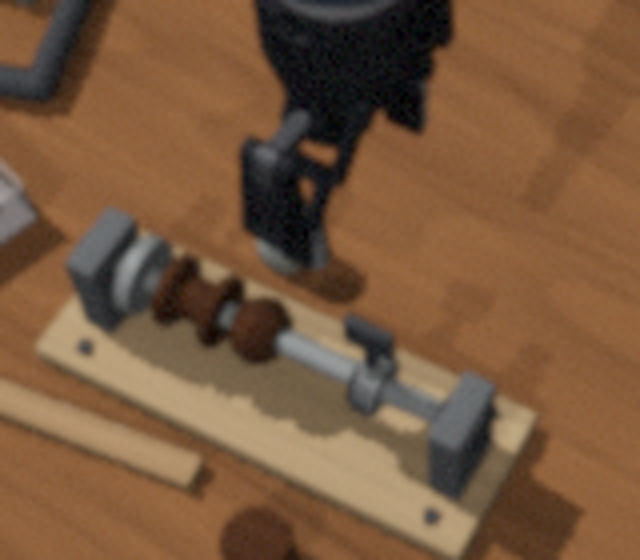

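The scene crop shows the gripper behind and above the wing. The wing's top edge runs from about (348,320) to (393,350). Before descending I'll check the wing angle and position across the two views.

Run:
```python
from h import *
a=np.array([np.cos(.112),np.sin(.112)]);b=np.array([-a[1],a[0]])
t=cv2.imread("pics/top0.png");s=cv2.imread("pics/scene0.png")
for n,im,c0,w,f in(("top",t,(235,140),(262,166,290,180),5),("scene",s,(165,175),(248,208,268,228),4)):
    x0,y0,x1,y1=w;g=cv2.cvtColor(im[y0:y1,x0:x1],cv2.COLOR_BGR2GRAY);print(n,(x0,y0));print(g)
for c in [(.582,.011)]:
  for n in("top","scene"):
    for z in(.138,.114):
      print(n,z,[proj(n,[*(np.array(c)+u*.004*a+v*.016*b),z]).round(1) for u,v in((-1,-1),(1,-1),(1,1),(-1,1))])
```

```text
top (262, 166)
[[194 194 192 195 193 194 190 191 191 190 190 189 185 188 186 187 189 186
  186 185 184 183 188 186 191 193 192 192]
 [192 188 191 188 187 187 187 184 186 187 183 185 189 188 188 188 188 188
  187 191 192 193 194 195 196 196 196 193]
 [186 186 188 186 187 185 189 188 188 189 191 189 193 173 151 157 180 197
  194 197 195 197 193 195 194 158 104 106]
 [188 187 188 188 188 189 191 191 194 197 171 101  49  57  53  94 134 173
  195 194 199 155 103 110 111 112 112 115]
 [193 195 194 193 192 191 190 191 195 175 131  91  73  82  73  57  40  94
  110 110 116 108 107 113 105 107 107 110]
 [189 187 192 188 188 191 191 194 158 112 110  88  68  75  73  78  79  75
   72  73  97 108 112 110 102 102 109 112]
 [152 153 194 191 192 192 196 148  70  72  74  75  77  76  75  79  84  79
   75  72  79 114 145 151 149 156 166 165]
 [106 106 102 152 184 186 192 157  95  77  78  74  71  70  63  57  46  28
   28  22 104 149 168 180 177 180 182 180]
 [107 107 102  96 108 131 136 105  44  34  28  20  22  12  18  22  36  39
   60  97 154 183 180 181 176 177 177 177]
 [100  98 100 100  97  96 102  8
[... 1987 characters left out ...]
7  55  75 111 128
  133 129]
 [144 142 142 137 132 125 122 117  76  39  34  54  75  75  72  72  98 125
  133 136]
 [141 143 142 143 139 122 109 108  83  55  51  63  74  78  72  63  87 116
  131 136]
 [132 136 141 143 136 113 104 114  99  76  68  69  73  70  60  59  87 117
  128 131]]
top 0.138 [array([281.5, 172. ]), array([281. , 168.8]), array([268.3, 170.6]), array([268.7, 173.8])]
top 0.114 [array([281.5, 173.5]), array([281.1, 170.4]), array([268.6, 172.1]), array([269. , 175.2])]
scene 0.138 [array([252.1, 212.3]), array([250.4, 215. ]), array([262.8, 220.8]), array([264.5, 218.1])]
scene 0.114 [array([252.6, 217.7]), array([250.9, 220.3]), array([263.1, 226. ]), array([264.8, 223.3])]
```

apply_moves:
  plan:
    - [0.6,0,1,40,0,0,-2]
    - [0.6,0,1,80,0,0,-2]
    - [0.6,0,1,110,0,0,-2]
    - [0.5,0,1,124,0,0,-2]
    - [0.5,0,1,124,0,0,-2]
  squeeze: 30

```text
time: 3.15
ee_pos: [0.5806, 0.0095, 0.1068]
ee_rot: [-3.136, -0.001, 1.674]
ft_force: [-0.2, -0.4, 0.5]
finger_gap: 0.0425
grasp_force: 0.0
```

Run:
```python
from h import *
o=ctrl.observe();print(o["ee_pos"],o["ee_rot"])
s=ctrl.capture("scene")[165:265,195:315,::-1];t=ctrl.capture("top")[140:212,235:335,::-1]
s=cv2.resize(s,(600,500),interpolation=cv2.INTER_CUBIC)
cv2.imwrite("pics/s3.png",s)
```

```text
[0.5806 0.0095 0.1068] [-3.1361 -0.0007  1.6738]
```

View pics/s3.png

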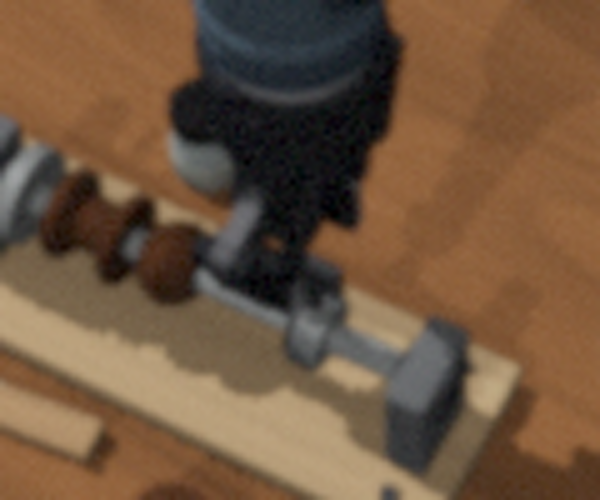

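The near finger stands in front of the wing at about (270,260), with the wing end visible at about (320,280). That fits a centred grasp once parallax is allowed for. Closing now.

apply_moves:
  plan:
    - [0.3,0,0,0,0,0,0]
    - [0.15,0,0,0,0,0,0]
    - [0,0,0,0,0,0,0]
    - [0,0,0,0,0,0,0]
    - [0,0,0,0,0,0,0]
  squeeze: 30

```text
time: 3.75
ee_pos: [0.5837, 0.0099, 0.1105]
ee_rot: [3.14, 0.0, 1.675]
ft_force: [-0.7, 1.0, 3.4]
finger_gap: 0.0003
grasp_force: 2.0
```

apply_moves:
  plan:
    - [0,0,0,0,0,0,0]
    - [0,0,0,0,0,0,0]
    - [0,0,0,0,0,0,0]

```text
time: 4.05
ee_pos: [0.5837, 0.0099, 0.1105]
ee_rot: [3.14, 0.0, 1.675]
ft_force: [-0.6, -0.4, 5.2]
finger_gap: 0.0001
grasp_force: 2.8
```

The gap is zero, so the fingers missed the wing. Looking again.

Run:
```python
from h import *
s=ctrl.capture("scene")[170:250,215:295,::-1];t=ctrl.capture("top")[140:212,235:307,::-1]
s=cv2.resize(s,(400,400),interpolation=cv2.INTER_CUBIC);t=cv2.resize(t,(400,400),interpolation=cv2.INTER_CUBIC)
cv2.imwrite("pics/s4.png",np.hstack([s,t]))
print(proj("scene",[.582,.010,.110]),proj("scene",[.5837,.0099,.1105]))
```

```text
[257.5526 222.4746] [257.0773 222.8781]
```

View pics/s4.png

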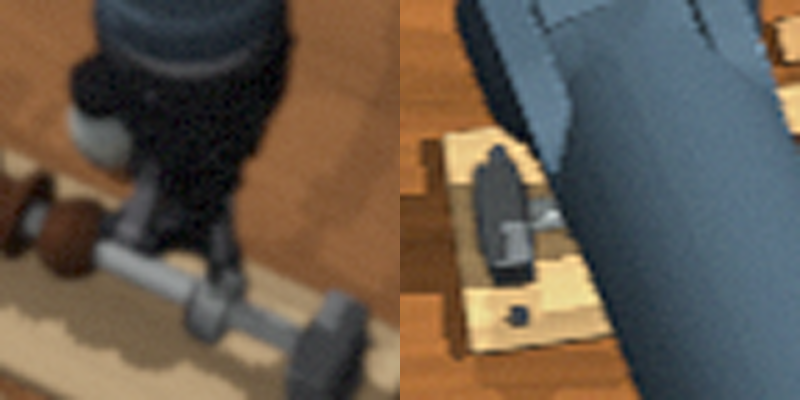

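The view is too dark to read: black gripper bottom near crop (190,250), wing end still showing at (225,250). I'll take one gamma-brightened view with the projected TCP and wing corners marked.

Run:
```python
from h import *
o=ctrl.observe();print(o["ee_pos"],o["finger_gap"],o["joints"])
s=ctrl.capture("scene")[180:240,220:300,::-1]
s=(255*(s/255.)**.45).astype(np.uint8)
s=cv2.resize(s,(800,600),interpolation=cv2.INTER_CUBIC)
P=lambda p:tuple(int(v) for v in (proj("scene",p)-[220,180]+.5)*10)
e=o["ee_pos"]
cv2.circle(s,P(e),5,(0,0,255),2);cv2.circle(s,P(e+[0,0,.019]),5,(0,255,0),2);cv2.circle(s,P(e+[0,0,.073]),5,(255,0,0),2)
a=np.array([np.cos(.112),np.sin(.112)]);b=np.array([-a[1],a[0]])
for z in(.138,.114):
  for u,v in((-1,-1),(1,-1),(1,1),(-1,1)): cv2.circle(s,P([*(np.array([.582,.010])+u*.004*a+v*.016*b),z]),3,(255,255,0),2)
cv2.imwrite("pics/s5.png",s)
```

```text
[0.5837 0.0099 0.1105] -6.28585988050674e-05 [ 0.469   0.4483 -0.6804  1.815   0.332   0.9931 -0.2426]
```

View pics/s5.png

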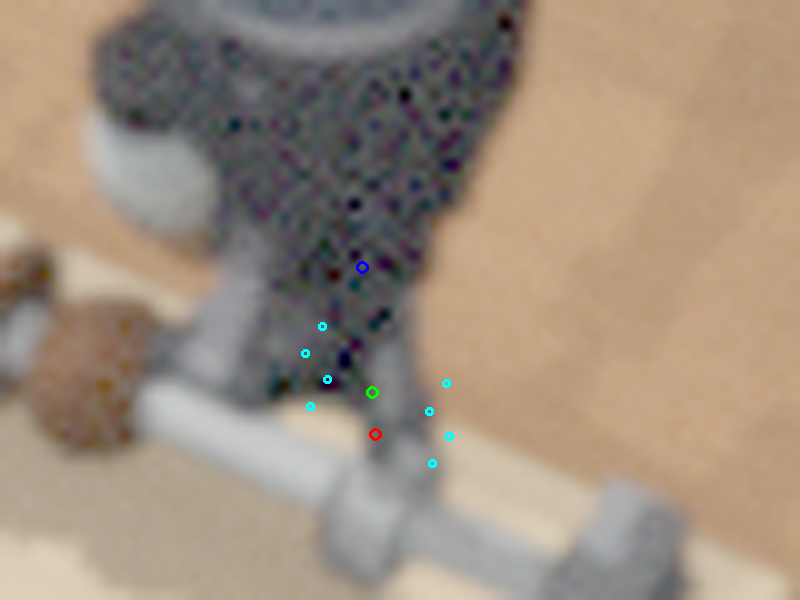

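The wing's end is no longer where predicted (cyan points near (440,410)), and a narrow grey shape stands at (395,380). I'll open, rise and look clearly.

apply_moves:
  plan:
    - [0.6,0,0,0,0,0,0]
    - [0.6,0,0,0,0,0,0]
    - [0.6,0,0,0,0,0,0]
    - [0.6,0,0,0,0,0,0]
    - [0.6,0,0,0,0,0,0]

```text
time: 4.7
ee_pos: [0.5819, 0.0097, 0.1086]
ee_rot: [-3.14, -0.0, 1.675]
ft_force: [-1.0, -0.1, -0.0]
finger_gap: 0.051
grasp_force: 0.0
```

apply_moves:
  plan:
    - [0.6,0,0,-40,0,0,0]
    - [0.6,0,0,-80,0,0,0]
    - [0.6,0,0,-122,0,0,0]
    - [0.6,0,0,-122,0,0,0]
    - [0.6,0,0,-122,0,0,0]

```text
time: 5.2
ee_pos: [0.5835, 0.01, 0.2325]
ee_rot: [3.139, 0.001, 1.675]
ft_force: [-0.5, 0.3, -0.9]
finger_gap: 0.0513
grasp_force: 0.0
```

Run:
```python
from h import *
o=ctrl.observe();print(o["ee_pos"],o["finger_gap"],o["time"],o["ft_force"])
s=ctrl.capture("scene")[150:230,215:295,::-1];s0=cv2.imread("pics/scene0.png")
s1=ctrl.capture("scene")[:,:,::-1]
f=lambda s:cv2.resize((255*(s[195:245,230:280]/255.)**.5).astype(np.uint8),(400,400),interpolation=cv2.INTER_CUBIC)
s=np.hstack([f(s0),f(s1)])
cv2.imwrite("pics/s6.png",s)
```

```text
[0.5835 0.01   0.2325] 0.05133255553343282 5.2 [-0.5274  0.2816 -0.8594]
```

View pics/s6.png

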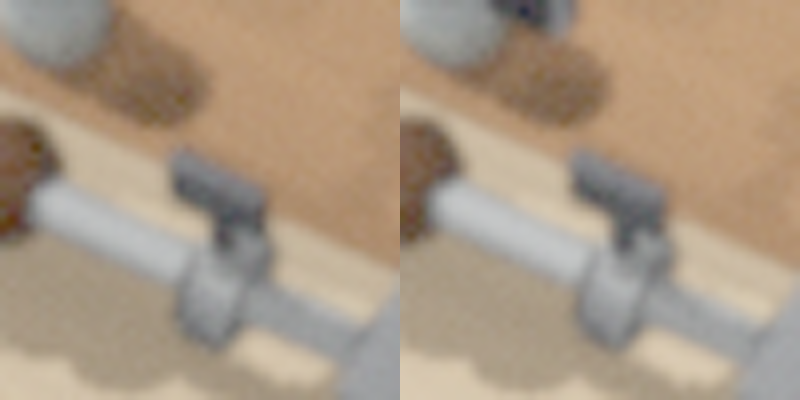

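The wing is unmoved: left end at about (175,150), right end at (265,190) in the crop, as predicted. So I'll check numerically whether the fingers are where I expect them.

Run:
```python
from h import *
o=ctrl.observe();e=o["ee_pos"];psi=o["ee_rot"][2]
tx=np.array([np.cos(psi),np.sin(psi),0]);ty=np.array([np.sin(psi),-np.cos(psi),0])
s0=cv2.imread("pics/scene0.png").astype(int);s1=ctrl.capture("scene")[:,:,::-1].astype(int)
d=np.abs(s1-s0).sum(2)>60
d=cv2.morphologyEx(d.astype(np.uint8),cv2.MORPH_OPEN,np.ones((2,2)))
for r in range(130,212,3): 
    c=np.where(d[r,200:320])[0]+200
    print(r,"".join("#" if v else "." for v in d[r,215:300]))
for k in(-.0257,.0257):
  for w in(-.011,.011):print(k,w,proj("scene",e+ty*k+tx*w+[0,0,.007]).round(1),proj("scene",e+ty*k+tx*w+[0,0,.045]).round(1))
print(proj("scene",e),proj("scene",e+[0,0,.073]))
for h in(-.0425,.0425):print("body",proj("scene",e+[0,0,.073]+tx*h),proj("scene",e+[0,0,.073]+ty*h))
```

```text
130 .............##############################################..........................
133 ..............################################################.......................
136 ..............################################################.......................
139 ..............################################################.......................
142 ...............##############################################........................
145 ...............##############################################........................
148 ................############################################.........................
151 .................###########################################.........................
154 ...................#########################################.........................
157 .....................#####################################...........................
160 ......................#################################..............................
163 ......................#################################..............................
166 ................
[... 1017 characters left out ...]
..........................................
202 .....................................................................................
205 .....................................................................................
208 .....................................................................................
211 .....................................................................................
-0.0257 -0.011 [256.7 180.5] [255.9 169.4]
-0.0257 0.011 [265.9 184.6] [265.5 173.6]
0.0257 -0.011 [244.  198.8] [242.6 188.1]
0.0257 0.011 [253.4 203.2] [252.5 192.6]
[255.226  193.5037] [253.561  172.2438]
body [234.4508 163.783 ] [264.5078 156.7927]
body [273.2195 180.9474] [242.0227 188.5297]
```

The finger silhouette matches its prediction. I'll difference the saved s3 and s4 views against the initial scene to see what the fingers did while closing.

Run:
```python
from h import *
s0=cv2.imread("pics/scene0.png")
for n,(r0,r1,c0,c1) in(("s3",(165,265,195,315)),("s4",(170,250,215,295))):
    im=cv2.imread(f"pics/{n}.png")
    if n=="s4": im=im[:,:400]
    im=cv2.resize(im,(c1-c0,r1-r0),interpolation=cv2.INTER_AREA).astype(int)
    d=np.abs(im-s0[r0:r1,c0:c1]).sum(2)>45
    g=im.sum(2)//3
    print(n)
    for r in range(202,236,1): print(r,"".join("#" if v else "." for v in d[r-r0,235-c0:272-c0])," ".join("%3d"%v for v in g[r-r0,240-c0:268-c0]))
print(proj("scene",[.5837,.0099,.1105]))
psi=1.675;tx=np.array([np.cos(psi),np.sin(psi),0]);ty=np.array([np.sin(psi),-np.cos(psi),0])
e=np.array([.5837,.0099,.1105])
for k in(0,.014):print([proj("scene",e+tx*w+ty*k+[0,0,z]).round(1) for w in(-.011,.011) for z in(0,.04)])
```

```text
s3
202 .......##########################....  54  42  32  31  38  42  37  28  21  20  13  16  14  15  10  16  22  23  16  15   7   6   7  18  29  43  61  80
203 ........#########################....  45  39  38  43  47  53  45  35  28  17  14  16  19  19  12  17  20  26  22  14  12  15  11  15  13  34  56  82
204 .......##########################....  42  40  49  60  62  63  57  39  27  23  15  19  19  15  17  21  20  24  22  14   8   9  12   6  12  29  52  83
205 .......#####.####################....  47  55  71  82  83  81  67  46  23  21  16  13  15  13  11  21  15  18  19  10  13   6  13   7  15  25  50  80
206 ......###########################....  63  73  91 100 100  95  76  46  23  14  18  17   7  15  17  22  20  24  20   7   3   5  11  17   9  22  51  77
207 ......###########################....  88  95 104 107 107 100  79  46  19  11  13  13  17  24  25  21  20  22  23  18   9   2   4  15  16  22  46  78
208 ......###########################....  97 104 110 109 106  94  66  31  17  13   7  13  15  15  24  26  22  14  25  22  24  12   8  17  19  25  50  78
209 .....##########
[... 8883 characters left out ...]
  87  94  96  94  94 100 108 114
233 .....................................  92  94  93  90  91  92  92  90  92  92  90  77  64  77  88  93  98 102  97  83  84  94 101 100 101  97  98 103
234 .....................................  92  93  93  93  89  88  88  92  92  90  88  72  62  69  80  87  93  94  83  73  80  94  99 101 103 101  98 101
235 .....................................  95  92  92  95  92  91  90  93  90  91  88  78  62  62  68  77  86  85  72  67  79  93 101 102  98  99  98 102
[257.0773 222.8781]
[array([252.9, 220.9]), array([252.1, 212. ]), array([261.2, 224.9]), array([260.7, 216.1])]
[array([249.9, 225.6]), array([248.9, 216.8]), array([258.2, 229.6]), array([257.5, 220.9])]
```

apply_moves:
  plan:
    - [0.5,0,0,40,0,0,0]
    - [0.5,0,0,80,0,0,0]
    - [0.5,0,0,110,0,0,0]
    - [0.4,0,0,124,0,0,0]
    - [0.4,0,0,124,0,0,0]
  squeeze: 20

```text
time: 5.85
ee_pos: [0.5797, 0.0096, 0.1038]
ee_rot: [-3.134, -0.001, 1.675]
ft_force: [-0.4, -0.3, -0.4]
finger_gap: 0.034
grasp_force: 0.0
```

apply_moves:
  plan:
    - [0.25,0,0,0,0,0,0]
    - [0.25,0,0,0,0,0,0]
    - [0.25,0,0,0,0,0,0]

```text
time: 6.15
ee_pos: [0.5845, 0.01, 0.1093]
ee_rot: [3.138, 0.0, 1.675]
ft_force: [-0.5, -0.3, -0.6]
finger_gap: 0.0213
grasp_force: 0.0
```

apply_moves:
  plan:
    - [0.15,0,0,0,0,0,0]
    - [0.15,0,0,0,0,0,0]

```text
time: 6.35
ee_pos: [0.5828, 0.0098, 0.1081]
ee_rot: [3.141, 0.0, 1.675]
ft_force: [-0.2, -0.5, 0.5]
finger_gap: 0.0131
grasp_force: 0.6
```

apply_moves:
  plan:
    - [0.08,0,0,0,0,0,0]
    - [0.08,0,0,0,0,0,0]
    - [0.08,0,0,0,0,0,0]

```text
time: 6.65
ee_pos: [0.5807, 0.0095, 0.1079]
ee_rot: [-3.137, 0.001, 1.675]
ft_force: [-6.4, -1.3, 6.3]
finger_gap: 0.0071
grasp_force: 15.3
```

Run:
```python
from h import *
o=ctrl.observe();print(o)
```

```text
{'time': 6.65, 'joints': array([ 0.4704,  0.451 , -0.6823,  1.8186,  0.3349,  0.9949, -0.2455]), 'joint_vel': array([-0.0014, -0.0018, -0.0011, -0.0011,  0.0012,  0.0004,  0.0008]), 'joint_efforts': array([ -0.3207, -35.3376,  -6.3192, -22.4832,   0.3873,  -1.8766,
        -0.0093]), 'ee_pos': array([0.5807, 0.0095, 0.1079]), 'ee_rot': array([-3.1368,  0.0011,  1.675 ]), 'ft_force': array([-6.3897, -1.2737,  6.3062]), 'wrist_torque': array([-0.121 ,  1.325 ,  0.0076]), 'grasp_force': 15.2703957259655, 'finger_gap': 0.0070653693290898}
```

The wing is between the pads this time (gap 7 mm, 15 N). The side force of −6.4 N in x shows I'm off centre, so I'll shift towards −x a little, then grip harder.

apply_moves:
  plan:
    - [0.08,0,-1,0,0,0,0]
    - [0.08,0,-2,0,0,0,0]
    - [0.08,0,-2,0,0,0,0]
    - [0.08,0,-2,0,0,0,0]

```text
time: 7.05
ee_pos: [0.5806, 0.0096, 0.1079]
ee_rot: [-3.141, 0.0, 1.675]
ft_force: [-4.9, -0.4, 6.1]
finger_gap: 0.0071
grasp_force: 15.3
```

apply_moves:
  plan:
    - [0.06,0,0,0,0,0,0]
    - [0.06,0,0,0,0,0,0]
  squeeze: 60

```text
time: 7.25
ee_pos: [0.5806, 0.0096, 0.1079]
ee_rot: [-3.141, 0.0, 1.675]
ft_force: [-4.0, 0.1, 6.2]
finger_gap: 0.0059
grasp_force: 36.7
```

apply_moves:
  plan:
    - [0.03,0,-1,-1,0,0,0]
    - [0.03,0,-1,-1,0,0,0]
    - [0.03,0,-1,-1,0,0,0]
  squeeze: 80

```text
time: 7.55
ee_pos: [0.5803, 0.0095, 0.1082]
ee_rot: [3.141, -0.0, 1.675]
ft_force: [0.9, 0.8, -0.3]
finger_gap: 0.0035
grasp_force: 67.4
```

apply_moves:
  plan:
    - [0.03,0,0,0,0,0,-4]
    - [0.03,0,0,0,0,0,-8]
    - [0.03,0,0,0,0,0,-12]
    - [0.03,0,0,0,0,0,-12]

```text
time: 7.95
ee_pos: [0.58, 0.0095, 0.1081]
ee_rot: [3.141, -0.001, 1.884]
ft_force: [-0.5, 0.6, -0.4]
finger_gap: 0.0036
grasp_force: 67.4
```

Run:
```python
from h import *
o=ctrl.observe();print(o["wrist_torque"],o["finger_gap"],o["ee_rot"],o["ft_force"])
```

```text
[ 0.0327  0.0775 -0.0386] 0.0036211203205017304 [ 3.1413 -0.0005  1.884 ] [-0.4637  0.6194 -0.4041]
```

apply_moves:
  plan:
    - [0.03,0,0,0,0,0,-6]
    - [0.03,0,0,0,0,0,-12]
    - [0.03,0,0,0,0,0,-18]
    - [0.03,0,0,0,0,0,-24]

```text
time: 8.35
ee_pos: [0.5795, 0.0094, 0.108]
ee_rot: [-3.141, -0.001, 2.305]
ft_force: [-0.5, -1.0, 0.0]
finger_gap: 0.004
grasp_force: 67.8
```

Run:
```python
from h import *
o=ctrl.observe();print(o["wrist_torque"],o["finger_gap"],o["ee_rot"],o["ft_force"])
im=ctrl.capture("scene");cv2.imwrite("pics/n1.png",im[:,:,::-1])
s0=cv2.imread("pics/scene0.png")
print(im[208:232,246:270].sum(2)//3)
```

```text
[-0.094   0.2692 -0.1591] 0.003978551843698051 [-3.141  -0.0006  2.3051] [-0.4725 -1.001   0.0374]
[[ 48  39  33  37  12  14   9  23  28  43  60  64  64  58  40  24  29  52
   77  88 100  99  98 101]
 [ 54  36  43  39  28  28  14  12  22  43  61  67  63  58  44  26  37  63
   92  95 102 103 103 100]
 [ 74  63  57  56  48  30  27  25  25  45  57  68  64  62  47  21  38  70
   91  99 102 101 100 102]
 [ 89  83  83  82  70  52  32  19  26  34  59  67  65  59  50  28  41  69
   93  99 102  99  99 102]
 [ 94  90  93  94  85  64  43  31  32  40  63  70  66  62  50  37  43  62
   86  96  98  98 100 100]
 [107 102  99  94  91  78  63  50  54  55  67  76  74  70  58  44  40  57
   79  95 101  97  99  99]
 [129 118 108 102  96  87  72  68  69  67  69  75  76  73  62  48  42  47
   73  90  98  97 100 100]
 [137 132 129 119 103  87  69  61  53  57  64  81  80  80  67  51  30  36
   65  89  96  94  98  98]
 [137 140 136 128 109  80  54  49  41  50  61  79  85  83  73  54  32  31
   54  79  91  98  96  97]
 [134 137 137 126 100  73  49  40  36  43  66  81  89  86  79  62  44  28
   39  62  87  93 
[... 723 characters left out ...]
52 150 152 148 143 135 130 126 118  80  40  45  67  90 100  92  85
  105 125 132 134 137 130]
 [137 144 148 150 152 151 145 127 114 113  96  65  63  76  81  88  83  72
   90 117 131 135 135 136]
 [121 128 134 145 147 151 143 119 106 115 112  99  93  79  78  75  65  61
   88 117 130 134 134 135]
 [102 111 118 128 137 138 127 104 105 118 110  97  93  80  75  63  57  70
  100 127 137 135 135 131]
 [ 96  95 102 109 119 121 106  93 110 123 117 101  91  81  69  59  63  74
  107 133 142 141 140 136]
 [ 92  94  94  98 101  99  81  82 109 124 125 119 103  87  76  75  77  80
  100 122 134 140 142 140]
 [ 92  94  95  97  93  83  74  84  99 110 117 122 113  90  78  87  92  90
   93 107 125 131 134 139]]
```

apply_moves:
  plan:
    - [0.03,0,0,0,0,0,-8]
    - [0.03,0,0,0,0,0,-16]
    - [0.03,0,0,0,0,0,-24]
    - [0.03,0,0,0,0,0,-32]
    - [0.03,0,0,0,0,0,-37]

```text
time: 8.9
ee_pos: [0.579, 0.0087, 0.1079]
ee_rot: [-3.14, -0.002, 2.949]
ft_force: [-2.5, -1.2, 0.4]
finger_gap: 0.0035
grasp_force: 68.1
```

apply_moves:
  plan:
    - [0.03,0,0,0,0,0,0]
    - [0.03,0,0,0,0,0,0]

```text
time: 9.1
ee_pos: [0.5791, 0.0087, 0.1079]
ee_rot: [-3.14, -0.002, 2.945]
ft_force: [-2.6, -0.9, -0.2]
finger_gap: 0.004
grasp_force: 67.7
```

Run:
```python
from h import *
o=ctrl.observe();print(o["wrist_torque"],o["finger_gap"],o["ee_rot"],o["ft_force"],o["joints"])
psi=o["ee_rot"][2];R=np.array([[np.cos(psi),np.sin(psi)],[np.sin(psi),-np.cos(psi)]])
b=np.array([np.sin(.112),-np.cos(.112)]);print("home dir in tool",b@R)
```

```text
[-0.3513  0.5368 -0.0991] 0.0040425564174659265 [-3.1403 -0.0016  2.9451] [-2.5776 -0.9427 -0.2448] [ 0.6623  0.5386 -0.9395  1.817   0.4996  1.046   0.9034]
home dir in tool [-0.3037 -0.9528]
```

apply_moves:
  plan:
    - [0.03,-1.5,-4.8,0,0,0,0]
    - [0.03,-4.5,-14.3,0,0,0,0]
    - [0.03,-7.6,-23.8,0,0,0,0]
    - [0.03,-10.6,-33.3,0,0,0,0]
    - [0.03,-12.2,-38.1,0,0,0,0]

```text
time: 9.6
ee_pos: [0.5839, -0.0318, 0.108]
ee_rot: [-3.141, -0.002, 2.947]
ft_force: [-4.5, 2.1, 0.2]
finger_gap: 0.0035
grasp_force: 67.7
```

apply_moves:
  plan:
    - [0.03,0,0,0,0,0,0]
    - [0.03,0,0,0,0,0,0]

```text
time: 9.8
ee_pos: [0.584, -0.0326, 0.108]
ee_rot: [-3.138, -0.001, 2.947]
ft_force: [-4.9, -2.0, -0.2]
finger_gap: 0.0038
grasp_force: 67.7
```

```bash
cat >> h.py <<'E'
def rep():
    v=[ctrl.observe()];o=v[0];psi=o["ee_rot"][2];R=np.array([[np.cos(psi),np.sin(psi)],[np.sin(psi),-np.cos(psi)]])
    a=np.array([np.cos(.112),np.sin(.112)]);b=np.array([-a[1],a[0]]);d=o["ee_pos"][:2]-[.5885,-.0581]
    print("t",o["time"],"loc",np.array([d@a,d@b])*1e3,"F lat/axial/z",o["ft_force"][:2]@a,o["ft_force"][:2]@b,o["ft_force"][2],"T",o["wrist_torque"],"gap",o["finger_gap"]*1e3,"home in tool",(-b)@R,"psi",psi)
E
python3 -c "
from h import *
rep()"
```

```text
t 9.8 loc [-1.5777 25.8319] F lat/axial/z -5.073199684402067 -1.4039073124240895 -0.18145614194331755 T [-0.3627  0.9507 -0.1653] gap 3.8037856743637875 home in tool [-0.3014 -0.9535] psi 2.9473940719613805
```

apply_moves:
  plan:
    - [0.03,-0.8,-5.0,0,0,0,0]
    - [0.03,-1.8,-9.9,0,0,0,0]
    - [0.03,-3.1,-14.8,0,0,0,0]
    - [0.03,-4.6,-19.6,0,0,0,0]
    - [0.03,-6.1,-24.3,0,0,0,0]

```text
time: 10.3
ee_pos: [0.5863, -0.0545, 0.1082]
ee_rot: [3.14, 0.001, 2.95]
ft_force: [-0.3, 4.3, -6.4]
finger_gap: 0.004
grasp_force: 66.7
```

```bash
python3 -c "
from h import *
rep()"
```

```text
t 10.3 loc [-1.8131  3.8441] F lat/axial/z 0.181380047182212 4.296165509485238 -6.395666280728007 T [ 0.996   0.1033 -0.0664] gap 3.992946157262349 home in tool [-0.299  -0.9542] psi 2.9499276718170853
```

apply_moves:
  plan:
    - [0.03,-0.5,-1.5,0,0,0,0]
    - [0.03,-1.0,-3.0,0,0,0,0]
    - [0.03,-1.4,-4.5,0,0,0,0]
    - [0.03,-1.9,-6.0,0,0,0,0]
    - [0.03,-2.4,-7.6,0,0,0,0]

```text
time: 10.8
ee_pos: [0.587, -0.0619, 0.1082]
ee_rot: [3.14, 0.0, 2.95]
ft_force: [-0.1, 5.2, -7.9]
finger_gap: 0.0038
grasp_force: 66.5
```

```bash
python3 -c "
from h import *
rep()"
```

```text
t 10.8 loc [-1.8977 -3.6391] F lat/axial/z 0.44037928898025086 5.15379346699724 -7.853637410524908 T [ 1.1633 -0.0066 -0.1564] gap 3.8449268976518005 home in tool [-0.2988 -0.9543] psi 2.9501700303889105
```

apply_moves:
  plan:
    - [0.03,-0.3,-0.95,0,0,0,0]
    - [0.03,-0.6,-1.9,0,0,0,0]
    - [0.03,-0.9,-2.9,0,0,0,0]
    - [0.03,-1.2,-3.8,0,0,0,0]

```text
time: 11.2
ee_pos: [0.5875, -0.0661, 0.1082]
ee_rot: [3.14, 0.0, 2.95]
ft_force: [1.0, 4.3, -6.8]
finger_gap: 0.0042
grasp_force: 66.5
```

```bash
python3 -c "
from h import *
rep()"
```

```text
t 11.2 loc [-1.8809 -7.8132] F lat/axial/z 1.4827877924240078 4.139531829866184 -6.844135755559134 T [ 1.1321 -0.1499 -0.1443] gap 4.185164823838812 home in tool [-0.299  -0.9543] psi 2.9499728097758013
```

apply_moves:
  plan:
    - [0.03,-0.15,-0.48,0,0,0,0]
    - [0.03,-0.3,-0.95,0,0,0,0]
    - [0.03,-0.3,-0.95,0,0,0,0]

```text
time: 11.5
ee_pos: [0.5876, -0.0673, 0.1082]
ee_rot: [3.14, 0.001, 2.95]
ft_force: [0.7, 5.4, -8.2]
finger_gap: 0.0043
grasp_force: 66.4
```

apply_moves:
  plan:
    - [0.03,-0.08,-0.24,0,0,0,0]
    - [0.03,-0.15,-0.48,0,0,0,0]
    - [0.03,-0.15,-0.48,0,0,0,0]

```text
time: 11.8
ee_pos: [0.5877, -0.0678, 0.1082]
ee_rot: [3.14, 0.001, 2.95]
ft_force: [0.8, 5.0, -8.4]
finger_gap: 0.0038
grasp_force: 66.4
```

apply_moves:
  plan:
    - [0.03,-0.15,-0.48,0,0,0,0]
    - [0.03,-0.3,-0.95,0,0,0,0]
    - [0.03,-0.3,-0.95,0,0,0,0]

```text
time: 12.1
ee_pos: [0.5878, -0.0689, 0.1082]
ee_rot: [3.14, 0.001, 2.95]
ft_force: [0.5, 4.4, -8.9]
finger_gap: 0.0044
grasp_force: 66.4
```

apply_moves:
  plan:
    - [0.03,-0.15,-0.48,0,0,0,0]
    - [0.03,-0.3,-0.95,0,0,0,0]
    - [0.03,-0.3,-0.95,0,0,0,0]

```text
time: 12.4
ee_pos: [0.5879, -0.0699, 0.1082]
ee_rot: [3.14, 0.001, 2.95]
ft_force: [1.2, 5.0, -8.3]
finger_gap: 0.0043
grasp_force: 66.4
```

apply_moves:
  plan:
    - [0.03,-0.15,-0.48,0,0,0,0]
    - [0.03,-0.3,-0.95,0,0,0,0]
    - [0.03,-0.3,-0.95,0,0,0,0]

```text
time: 12.7
ee_pos: [0.588, -0.0704, 0.1082]
ee_rot: [3.14, 0.0, 2.95]
ft_force: [0.8, 5.8, -8.3]
finger_gap: 0.0036
grasp_force: 66.4
```

apply_moves:
  plan:
    - [0.03,-0.12,-0.38,0,0,0,0]
    - [0.03,-0.12,-0.38,0,0,0,0]

```text
time: 12.9
ee_pos: [0.588, -0.0704, 0.1082]
ee_rot: [3.139, 0.0, 2.95]
ft_force: [1.3, 6.2, -8.1]
finger_gap: 0.0037
grasp_force: 66.4
```

apply_moves:
  plan:
    - [0.03,-0.3,-0.95,0,0,0,0]
    - [0.03,-0.3,-0.95,0,0,0,0]
    - [0.03,-0.3,-0.95,0,0,0,0]

```text
time: 13.2
ee_pos: [0.588, -0.0706, 0.1082]
ee_rot: [3.138, 0.0, 2.951]
ft_force: [0.5, 7.0, -7.9]
finger_gap: 0.0037
grasp_force: 66.4
```

```bash
python3 -c "
from h import *
rep()"
```

```text
t 13.2 loc [ -1.8718 -12.3192] F lat/axial/z 1.2660057492409433 6.897046259867549 -7.917387384550567 T [ 1.5552 -0.1057 -0.1449] gap 3.697741205659812 home in tool [-0.2982 -0.9545] psi 2.950752133764542
```

apply_moves:
  plan:
    - [0.03,-0.3,-0.95,0,0,0,0]
    - [0.03,-0.6,-1.9,0,0,0,0]
    - [0.03,-0.6,-1.9,0,0,0,0]
    - [0.03,-0.6,-1.9,0,0,0,0]

```text
time: 13.6
ee_pos: [0.5881, -0.0708, 0.1082]
ee_rot: [3.136, -0.001, 2.952]
ft_force: [0.3, 9.8, -8.6]
finger_gap: 0.0041
grasp_force: 66.5
```

```bash
python3 -c "
from h import *
rep()"
```

```text
t 13.6 loc [ -1.8602 -12.5778] F lat/axial/z 1.4236288334956704 9.666354257555552 -8.55841785150281 T [ 1.9299 -0.0229 -0.1733] gap 4.055000447646444 home in tool [-0.2973 -0.9548] psi 2.9517519298255905
```

apply_moves:
  plan:
    - [0.03,-0.3,-0.95,0,0,0,0]
    - [0.03,-0.7,-2.3,0,0,0,0]
    - [0.03,-0.7,-2.3,0,0,0,0]
    - [0.03,-0.7,-2.3,0,0,0,0]

```text
time: 14.0
ee_pos: [0.5881, -0.0711, 0.1082]
ee_rot: [3.134, -0.001, 2.953]
ft_force: [0.2, 10.8, -8.0]
finger_gap: 0.0041
grasp_force: 66.5
```

```bash
python3 -c "
from h import *
rep()"
```

```text
t 14.0 loc [ -1.8784 -12.9094] F lat/axial/z 1.3898176540816516 10.735857882967595 -8.010482048525233 T [ 2.4409  0.0203 -0.161 ] gap 4.141741921512 home in tool [-0.296  -0.9552] psi 2.953068134933891
```

apply_moves:
  plan:
    - [0.03,-0.3,-0.95,0,0,0,0]
    - [0.03,-0.5,-1.5,0,0,0,0]
    - [0.03,-0.5,-1.5,0,0,0,0]
    - [0.03,-0.5,-1.5,0,0,0,0]

```text
time: 14.4
ee_pos: [0.5881, -0.0713, 0.1082]
ee_rot: [3.132, -0.002, 2.954]
ft_force: [0.2, 12.3, -8.3]
finger_gap: 0.0039
grasp_force: 66.5
```

```bash
python3 -c "
from h import *
rep()
v=[]
for i in range(6):
    ctrl.capture('top');v.append(ctrl.observe()['ft_force'])
print(np.mean(v,0))"
```

```text
t 14.4 loc [ -1.8901 -13.0711] F lat/axial/z 1.5429789083990355 12.154418085201728 -8.33443212255684 T [ 2.786   0.089  -0.1666] gap 3.9437835020922325 home in tool [-0.2952 -0.9554] psi 2.953972519352665
[-0.6535 12.4687 -7.8371]
```

apply_moves:
  plan:
    - [0.03,0,0,0,0,0,6]
    - [0.03,0,0,0,0,0,12]
    - [0.03,0,0,0,0,0,18]
    - [0.03,0,0,0,0,0,22]
    - [0.03,0,0,0,0,0,22]

```text
time: 15.2
ee_pos: [0.5883, -0.0708, 0.1082]
ee_rot: [3.134, -0.004, 2.571]
ft_force: [0.1, 12.8, -8.4]
finger_gap: 0.0037
grasp_force: 66.4
```

```bash
python3 -c "
from h import *
rep()"
```

```text
t 15.2 loc [ -1.652  -12.6362] F lat/axial/z 1.5058816657417042 12.676388426526465 -8.43713033230067 T [ 2.7442 -0.0415  0.1174] gap 3.7281339708587073 home in tool [-0.6309 -0.7759] psi 2.570918738301864
```

apply_moves:
  plan:
    - [0.03,0,0,0,0,0,6]
    - [0.03,0,0,0,0,0,12]
    - [0.03,0,0,0,0,0,18]
    - [0.03,0,0,0,0,0,24]
    - [0.03,0,0,0,0,0,30]

```text
time: 15.7
ee_pos: [0.5888, -0.0704, 0.1083]
ee_rot: [3.137, -0.008, 2.045]
ft_force: [-0.0, 12.7, -8.4]
finger_gap: 0.0035
grasp_force: 66.6
```

```bash
python3 -c "
from h import *
rep()"
```

```text
t 15.7 loc [ -1.0796 -12.266 ] F lat/axial/z 1.4151254003604246 12.606307956150822 -8.370381199061018 T [ 2.7447 -0.1151  0.2148] gap 3.5123268115343493 home in tool [-0.9351 -0.3543] psi 2.0449280539220123
```

apply_moves:
  plan:
    - [0.03,0,0,0,0,0,6]
    - [0.03,0,0,0,0,0,12]
    - [0.03,0,0,0,0,0,18]
    - [0.03,0,0,0,0,0,22]
    - [0.03,0,0,0,0,0,22]

```text
time: 16.2
ee_pos: [0.5893, -0.0704, 0.1084]
ee_rot: [3.139, -0.009, 1.664]
ft_force: [1.1, 13.1, -8.7]
finger_gap: 0.004
grasp_force: 66.5
```

```bash
python3 -c "
from h import *
rep()"
```

```text
t 16.2 loc [ -0.5386 -12.2793] F lat/axial/z 2.5736215317493256 12.918885262456795 -8.749060638202486 T [ 2.7628 -0.2653  0.1825] gap 4.011187416722381 home in tool [-0.9998  0.0185] psi 1.6642529607958294
```

apply_moves:
  plan:
    - [0.03,0,0,0,0,0,2]
    - [0.03,0,0,0,0,0,4]
    - [0.03,0,0,0,0,0,4]

```text
time: 16.5
ee_pos: [0.5894, -0.0704, 0.1084]
ee_rot: [3.139, -0.009, 1.595]
ft_force: [1.6, 11.7, -8.5]
finger_gap: 0.0041
grasp_force: 66.6
```

```bash
python3 -c "
from h import *
rep()"
```

```text
t 16.5 loc [ -0.4329 -12.3069] F lat/axial/z 2.866144037970135 11.409031983382558 -8.519147936663785 T [ 2.7472 -0.3275  0.2192] gap 4.105481322046128 home in tool [-0.9962  0.0876] psi 1.595116445395531
```

apply_moves:
  plan:
    - [0.03,0,0,0,0,0,3]
    - [0.03,0,0,0,0,0,6]
    - [0.03,0,0,0,0,0,6]

```text
time: 16.8
ee_pos: [0.5895, -0.0704, 0.1085]
ee_rot: [3.14, -0.008, 1.493]
ft_force: [1.6, 11.6, -7.7]
finger_gap: 0.0043
grasp_force: 69.3
```

```bash
python3 -c "
from h import *
rep()"
```

```text
t 16.8 loc [ -0.3977 -12.3078] F lat/axial/z 2.8998063479988967 11.381438592126372 -7.663152338830088 T [ 2.6741 -0.2713  0.6978] gap 4.290929067150054 home in tool [-0.982   0.1888] psi 1.4928085072753747
```

apply_moves:
  plan:
    - [0.03,2,0,0,0,0,-2]
    - [0.03,4,0,0,0,0,-5]
    - [0.03,6,0,0,0,0,-7]
    - [0.03,8,0,0,0,0,-7]
    - [0.03,8,0,0,0,0,-7]

```text
time: 17.3
ee_pos: [0.5895, -0.0699, 0.1084]
ee_rot: [3.141, -0.001, 1.607]
ft_force: [0.8, 4.8, -6.7]
finger_gap: 0.0041
grasp_force: 66.4
```

```bash
python3 -c "
from h import *
rep()"
```

```text
t 17.3 loc [ -0.3252 -11.8357] F lat/axial/z 1.3694086533517216 4.715064654228246 -6.721602690994127 T [ 1.1684 -0.1256  0.0691] gap 4.071284690275721 home in tool [-0.9971  0.0761] psi 1.6065970675045063
```

apply_moves:
  plan:
    - [0.03,2,0,0.5,0,0,0]
    - [0.03,4,0,1,0,0,0]
    - [0.03,4,0,1,0,0,0]

```text
time: 17.6
ee_pos: [0.5896, -0.0695, 0.1082]
ee_rot: [3.141, 0.003, 1.604]
ft_force: [-1.4, -0.7, -2.1]
finger_gap: 0.0037
grasp_force: 67.7
```

apply_moves:
  plan:
    - [0.2,0,0,0,0,0,0]
    - [0.5,0,0,0,0,0,0]
    - [0.5,0,0,0,0,0,0]
    - [0.5,0,0,0,0,0,0]

```text
time: 18.0
ee_pos: [0.5899, -0.0672, 0.1081]
ee_rot: [3.14, 0.0, 1.605]
ft_force: [-0.2, -0.5, -0.4]
finger_gap: 0.0426
grasp_force: 0.0
```

apply_moves:
  plan:
    - [0.5,0,0,-30,0,0,0]
    - [0.5,0,0,-70,0,0,0]
    - [0.5,0,0,-120,0,0,0]
    - [0.5,0,-40,-140,0,0,0]
    - [0.5,0,-80,-140,0,0,0]

```text
time: 18.5
ee_pos: [0.5127, -0.0688, 0.2523]
ee_rot: [3.132, 0.001, 1.607]
ft_force: [-0.8, -1.1, 0.1]
finger_gap: 0.0423
grasp_force: 0.0
```

apply_moves:
  plan:
    - [0.5,40,-10,0,0,0,0]
    - [0.5,80,-10,0,0,0,0]
    - [0.5,120,-10,0,0,0,0]
    - [0.5,120,-10,0,0,0,0]
    - [0.5,120,-10,0,0,0,0]

```text
time: 19.0
ee_pos: [0.4951, 0.0514, 0.2479]
ee_rot: [3.141, 0.001, 1.609]
ft_force: [0.4, -0.6, -0.3]
finger_gap: 0.0427
grasp_force: 0.0
```

Run:
```python
from h import *
rep()
s0=cv2.imread("pics/scene0.png")[180:260,170:270];s=ctrl.capture("scene")[180:260,170:270,::-1];t=ctrl.capture("top")[:,:,::-1]
f=lambda x,w:cv2.resize((255*(x/255.)**.7).astype(np.uint8),w,interpolation=cv2.INTER_CUBIC)
cv2.imwrite("pics/fin.png",np.vstack([f(s,(700,400)) ,f(t[140:180,290:430][:28,:98],(700,200))]))
```

```text
t 19.0 loc [-80.6089 119.2504] F lat/axial/z 0.28625683279213754 -0.6496346523483156 -0.2535090314818014 T [-0.0121 -0.016   0.0312] gap 42.68270569548031 home in tool [-0.9973  0.0737] psi 1.6090717247266908
```

View pics/fin.png

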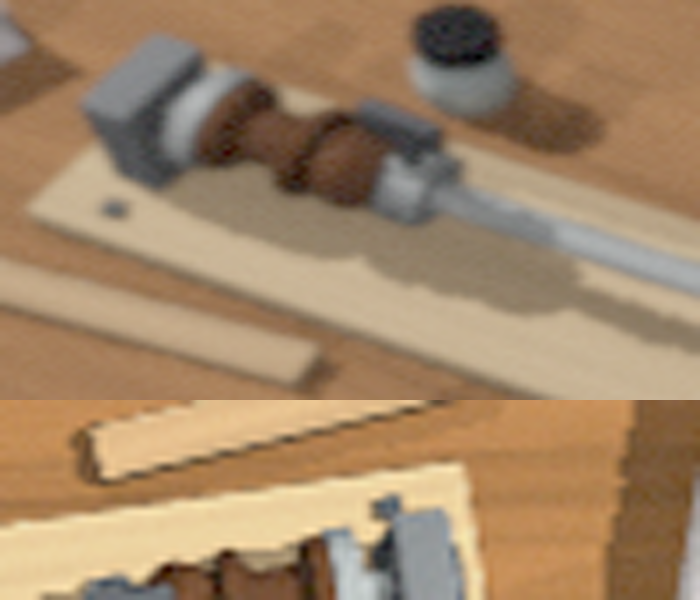

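The final view shows flange, spool (235,120), bead (340,160) and collar (410,185) touching with no gaps. The wing lies along the shaft, and the ink bottle and batten are in place. I'm handing it in.

```bash
python3 -c "
from rig import ctrl
print(ctrl.sign_off())"
```

```text
the job is handed in; nothing more can be done
None
```

The job is handed in at 19 s: screw loosened about 1.2 rad, both bobbins home with no gaps seen, collar pressed on with an estimated 10 N, thumbscrew retightened to its stop, gripper clear; the first grasp missed the wing but left it unmoved.

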